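# Feel the locating pin home through the housing's hidden plate

### The arm

A 6-joint arm with a two-finger parallel gripper is mounted at the origin on a cart in front of the work surface, level with it; the furniture and walls round the work are solid. World frame = base frame: x ahead of the robot, y to its left, z up, the work surface at z = 0. Lengths are in m, angles in rad, forces in N, time in s.
With the tool pointing down it reaches from about 0.375 to 0.9 m from the base axis. Payload 3.1 kg.
Tool frame: the origin (TCP) lies on the front face of the gripper's body, between the roots of the fingers; the fingertips stand 73 mm ahead of it and the grasp point (between the pads) lies 54 mm ahead of it (manip.tips_ahead is the distance from the TCP to the fingertips, in m); z points along the fingers, y is the line along which they close (so a half turn about z gives the same grasp; the last joint's range is limited). The gripper opens to 85 mm and grips with 20 to 120 N. Pads are 22 mm wide; open, the fingers measure 114 mm over their backs; the gripper's body (76 mm by 85 mm) begins 54 mm behind the grasp point. The pads swing forward as they close: fully open they stand 13 mm farther back than shut.
Start: joints at [-1.325, 0.527, 1.433, -0, 1.181, -0.178], TCP at [0.258, -0.569, 0.304] pointing down, gripper open.
Joint ranges: [-3.08, 3.08], [-0.75, 2.2], [0.22, 2.44], [-1.43, 4.57], [0, 2.65], [-2.85, 2.85]. Speed limits (rad/s): [2.79, 2.79, 3.14, 3.14, 3.14, 3.14].

### API

Orientations are given as a unit quaternion [x, y, z, w].
In Python, from station import sense, eyes, workorder, manip gives the robot as it stands.
- The arm moves only by the shell command python3 -m inch 'ROWS' [OPENING] [FORCE]. ROWS is JSON, a list of rows, each an object of numbers: "dx", "dy", "dz": the shift along the tool's x, y, z in cm; "wx", "wy", "wz": the turn, a rotation vector about the tool's x, y, z in degrees. In form: [{"dx": .., "dy": .., "dz": .., "wx": .., "wy": .., "wz": ..}, ...]. A call has 1 to 10 rows; each row shifts and turns the commanded pose from where the row before left it, along the tool's axes as they then stand; what a row does not reach is not made up. A row lasts 1/8 s, in which the tool goes at most 62.5 mm and 10.7 degrees, less where a joint would pass 70% of its speed; a pose out of reach is approached as far as the arm can. A call with a gripper value outside its range is refused whole. OPENING is the opening, from 0 (shut) to 1 (fully open), set as the call begins (- or left out, the last holds). The fingers move at their own pace and stop on an object; FORCE is the grip in N (left out, the last holds). Time passes only in rows, so rows that do not move let the fingers close. It gives the time, the measured TCP pose, the force, the opening and the grip force at its end, in the units of the state.
- sense(): the state, without advancing time (a new reading comes with each control period).
- eyes.snapshot(name): name is "scene" or "top" or "wrist"; returns the picture (400x640x3 uint8, red, green, blue); there is no depth.
- eyes.camera_params(name): a dict with "fx", "fy", "cx", "cy" (pixels), "rvec" (rotation vector, rad) and "tvec" (3), from world to camera coordinates, as OpenCV has them. Camera axes: x right, y down, z forward; pixel columns grow to the right and rows downward; lengths in m; the calibration is good to about 2 mm. A picture is of the moment at which its call begins: read the wrist's pose just before it. camera_params takes no time and is no camera call; for the wrist camera it gives the pose at the moment of the call.
- workorder.sign_off(): hands the job in; it is judged then, once.
The state is a dict: "t": time; "q": joint angles; "qd": joint speeds; "tau": joint torques, N m; "tcp_pos": TCP position; "tool_rot": TCP orientation; "force": force on the tool from outside, world axes, zero at the start; "ft_torque": the same for the moment, N m; "finger_gap": opening from 0.0 (shut) to 1.0 (fully open); "gripper_force": force on a finger pad.
Only numpy, scipy, OpenCV 4.12 (cv2) and the standard library are available. Lean on these libraries where they do the work, as an engineer would, in place of code of your own. Each camera call takes 0.05 s, during which the arm holds its last target. There are 200 camera calls.

### The job

Draw the locating pin out of its sleeve, where only the shank can be got hold of, and lay it down, let go, in the groove of the V-block. Take it up again so that the nose is free (the red handle is for that), put the nose through the slot in the blue housing's front plate, feel sideways along the hidden plate behind it until the nose drops into the hole, then push the pin fully home, collar against the front plate, and leave it there. Leave the bin, ring gauge, blower, micrometer and caliper where they are.

Things in the scene. Friction and masses are not known exactly. Their poses are not given: they have to be found in the camera images.
- housing: Fixed blue box with a steel front plate, 96 mm wide (x), 118 mm deep (y), 96 mm high; flange 116 mm wide at its foot. Origin at bench level under the middle of the front plate's outer face; its y axis points into the housing (the way the pin goes in), x runs level along the front plate, z up. Inside it is empty to y = 110 mm but for the sprung plate (see slot)
- slot (a point): Centre of the slot in the front plate's outer face, axes as the housing's. Slot 44 mm long (x), 16 mm high, plate 8 mm thick. Hidden 45 mm behind, a sprung plate 10 mm thick covers the whole slot; it yields up to 8 mm (2.5 N to start, 4 N at the end, then solid). Its one hole, 15 mm wide, is at slot height but anywhere from x = -11 to +11 mm: only feeling finds it
- sleeve: Fixed aluminium block 40 mm wide (x), 58 mm deep, 84 mm high on a dark 70 mm foot; a level round bore 17.5 mm wide, 60 mm above the bench, in which the pin's handle is parked. Origin at bench level under the bore's mouth; its y axis points straight out of the bore
- pin_nose (a point): Point on the axis of the pin's steel shank, 25 mm behind its tip, where it can be gripped while in the sleeve; y axis along the pin towards the tip (may droop 1 or 2 degrees in the sleeve). The shank is 12 mm thick and 90 mm long, its last 8 mm tapering to 8 mm at the tip
- pin_collar (a point): Centre of the front face of the pin's brass collar (24 mm wide, 5 mm thick), where the shank begins; y axis along the pin towards the tip. The whole pin is 150 mm long, about 80 g, balance point on the shank about 20 mm in front of the collar
- pin_handle (a point): Middle of the pin's red ribbed handle (16 mm thick, 55 mm long), on the pin's axis, 32 mm behind the collar's front face and 122 mm behind the tip; y axis along the pin towards the tip
- pin_tip (a point): Centre of the flat end of the pin's nose, 90 mm in front of the collar's front face; y axis along the pin, outward
- v_block_top (a point): Loose steel V-block 36 x 44 x 32 mm, 0.36 kg; point at mid-block at the height of its top faces (32 mm). Its groove runs along this x axis (36 mm long); sides at 45 degrees, and the pin's shank lies in it with its axis 27 mm above the bench
- parts_bin: Blue open parts bin, 146 x 105 x 52 mm, with two bolts in it; leave alone. Origin at the centre of its underside
- ring_gauge: Steel ring gauge, 60 mm wide, 18 mm high; leave alone. Origin at the centre of its underside
- blower: Black rubber dust blower, 55 mm wide, 118 mm high, standing; leave alone. Origin at the centre of its underside
- micrometer: Micrometer with green pad, 132 mm long, lying on the bench; leave alone. Origin at its middle, on the bench
- caliper: Caliper, 245 mm long, lying on the bench; leave alone. Origin at its middle, on the bench

How it is judged:
On the way, in this order (a step that is already met when the one before it is completed fails the run):
1. the pin lies in the V-block's groove, let go (contact force between pin and v_block above 0.2 N and contact force between pin and the fingers below 0.05 N and contact force between pin and sleeve below 0.05 N and horizontal distance between pin_collar and v_block_top below 0.06 m and height (world z) of pin_collar above 0.015 m), for 0.2 s.
2. the pin's nose has dropped into the hidden hole (y of pin_tip in the frame of housing between 0.058 and 0.105 m and x of pin_tip in the frame of housing between -0.03 and 0.03 m and z of pin_tip in the frame of housing between 0.045 and 0.075 m), for 0.1 s.
At the end, for the whole second after the job is handed in: the pin sits through the slot and the hidden hole with its collar within 3 mm of the front plate, at rest and let go (y of pin_tip in the frame of housing between 0.087 and 0.095 m and x of pin_tip in the frame of housing between -0.03 and 0.03 m and z of pin_tip in the frame of housing between 0.045 and 0.075 m and angle between the y axis of pin_collar and the y axis of housing, either way round below 0.12 rad and linear speed of pin below 0.02 m/s and contact force between pin and the fingers below 0.05 N); the robot touches nothing.
It fails at once if a bystander was shifted by more than 30 mm (distance of any of parts_bin, ring_gauge, blower, micrometer, caliper from where it was at the start of the episode above 0.03 m).
It also fails if it takes over 61 s, if anything falls off the work surface, if the arm or the gripper's body presses on something with over 40 N, if the wrist force passes 120 N, or if a joint passes its speed limit or range.

## Working session

There is one attempt and no reset: what is moved stays moved. The work goes in short steps, Python scripts to look and compute and a shell command to move; the robot and the scene stay as the last step left them, time stands still between calls to the robot, and variables do not carry over. Pictures are saved under pics/ and viewed, at most 10 in all, crops included, and the job is handed in when it is done.

```bash
ls; mkdir -p pics
python3 - <<'E'
from station import sense, eyes, manip
import cv2
s=sense(); print({k:s[k] for k in("t","tcp_pos","tool_rot","force","finger_gap")})
for n in("scene","top"):
    cv2.imwrite(f"pics/{n}0.png",eyes.snapshot(n)[:,:,::-1]); print(n,eyes.camera_params(n))
E
```

```text
pics
{'t': 0.0, 'tcp_pos': array([ 0.25747403, -0.56888525,  0.30291231]), 'tool_rot': array([ 9.77526561e-01,  2.10809441e-01, -2.83924847e-05, -1.09580381e-03]), 'force': array([ 0.10111142, -0.47323727, -0.00683048]), 'finger_gap': 0.9966778979835642}
scene {'fx': 441.69779815059854, 'fy': 441.69779815059854, 'cx': 315.89538827182156, 'cy': 204.17380969012356, 'rvec': array([ 1.90710762, -1.00007356,  0.58915202]), 'tvec': array([-0.39518437,  0.28332104,  1.08065089])}
top {'fx': 408.32620165161467, 'fy': 408.32620165161467, 'cx': 321.7374871887705, 'cy': 200.1954604322582, 'rvec': array([ 2.12531397, -2.16648677,  0.1302842 ]), 'tvec': array([-0.05733047,  0.58942993,  1.06625861])}
```

View pics/top0.png

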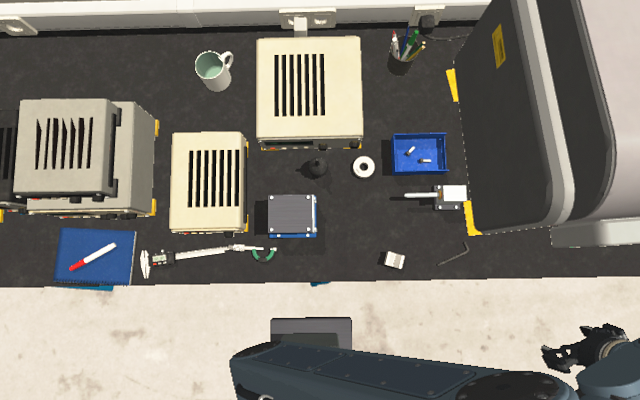

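View pics/scene0.png

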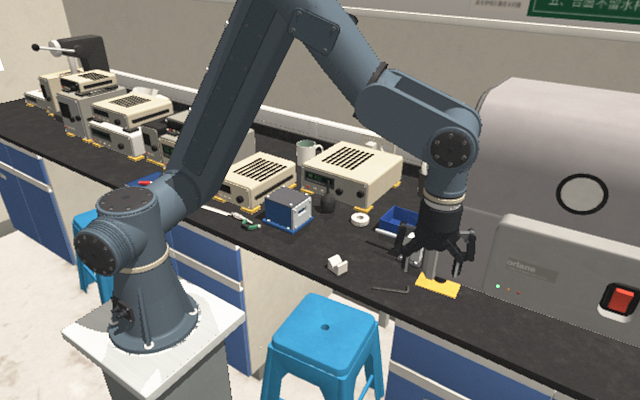

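```bash
cat > h.py <<'E'
from station import sense, eyes
import cv2, numpy as np
from scipy.spatial.transform import Rotation as R
def ray(c,u,v):
    M=R.from_rotvec(c["rvec"]).as_matrix(); o=-M.T@c["tvec"]
    return o, M.T@np.array([(u-c["cx"])/c["fx"],(v-c["cy"])/c["fy"],1])
def atz(c,u,v,z):
    o,d=ray(c,u,v); return o+d*(z-o[2])/d[2]
def proj(c,P):
    P=np.atleast_2d(P); p=cv2.projectPoints(P.astype(float),c["rvec"],c["tvec"],np.array([[c["fx"],0,c["cx"]],[0,c["fy"],c["cy"]],[0,0,1.]]),None)[0]
    return p[:,0]
E
python3 - <<'E'
import cv2,numpy as np
a=cv2.imread("pics/top0.png");b=cv2.imread("pics/scene0.png")
r=lambda i,x,y,w,h,k:cv2.resize(i[y:y+h,x:x+w],None,fx=k,fy=k,interpolation=cv2.INTER_CUBIC)
cv2.imwrite("pics/c0.png",np.vstack([np.hstack([r(a,375,165,100,75,4),r(a,245,175,100,75,4)]),np.hstack([r(b,380,215,100,75,4),r(b,245,175,100,75,4)])]))
E
```

```text
(no output)
```

View pics/c0.png

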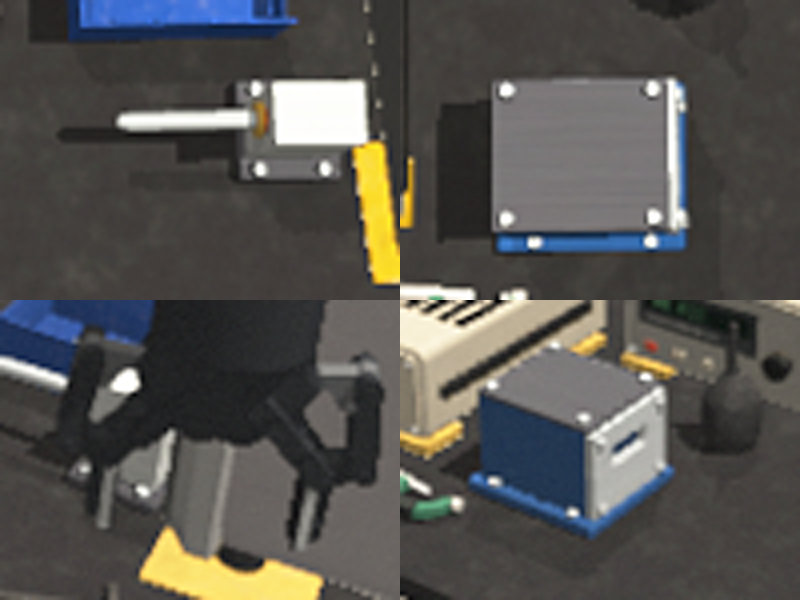

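```bash
cat >> h.py <<'E'
np.set_printoptions(precision=4,suppress=True)
E
python3 - <<'E'
from h import *
c=eyes.camera_params("top")
for n,u,v,z in [("tip",404.3,195.5,.06),("collar",439,194.7,.06),("slv front far",443.5,185.3,.084),("slv front near",443.3,200.8,.084),("slv back near",466,201,.084),
 ("roofBL",268,232.5,.096),("roofBR",312.3,232.5,.096),("roofTL",268,195,.096),("roofTR",312.3,195,.096),("plateT",313.7,194.7,.096),("plateB",313.7,232,.096),("vb",394.5,259,.032)]: print(n,atz(c,u,v,z))
c2=eyes.camera_params("scene")
for n,u,v in[("slotL",245+(612-400)/4,175+(458-300)/4),("slotR",245+(645-400)/4,175+(437-300)/4)]: print(n,atz(c2,u,v,.06))
# wrist cam geometry
w=eyes.camera_params("wrist"); s=sense(); T=R.from_quat(s["tool_rot"]).as_matrix(); M=R.from_rotvec(w["rvec"]).as_matrix()
print("cam in tool",T.T@(-M.T@w["tvec"]-s["tcp_pos"])); print(T.T@M.T, T, w["fx"])
a=cv2.imread("pics/top0.png"); cv2.imwrite("pics/vb.png",cv2.resize(a[240:280,370:420],None,fx=8,fy=8,interpolation=cv2.INTER_CUBIC))
E
```

```text
tip [ 0.5936 -0.288   0.06  ]
collar [ 0.5938 -0.3798  0.06  ]
slv front far [ 0.6148 -0.3862  0.084 ]
slv front near [ 0.5743 -0.3833  0.084 ]
slv back near [ 0.5726 -0.4416  0.084 ]
roofBL [0.5004 0.0689 0.096 ]
roofBR [ 0.4982 -0.0438  0.096 ]
roofTL [0.5968 0.0689 0.096 ]
roofTR [ 0.5945 -0.0453  0.096 ]
plateT [ 0.5952 -0.0489  0.096 ]
plateB [ 0.4994 -0.0474  0.096 ]
vb [ 0.4271 -0.2596  0.032 ]
slotL [ 0.5224 -0.0526  0.06  ]
slotR [ 0.564  -0.0551  0.06  ]
cam in tool [ 0.085  -0.0003 -0.0715]
[[-0.0007 -0.9445 -0.3284]
 [ 1.     -0.0009  0.0006]
 [-0.0008 -0.3284  0.9445]] [[ 0.9111  0.4122 -0.0005]
 [ 0.4122 -0.9111  0.0019]
 [ 0.0003 -0.0019 -1.    ]] 332.122239888697
```

View pics/vb.png

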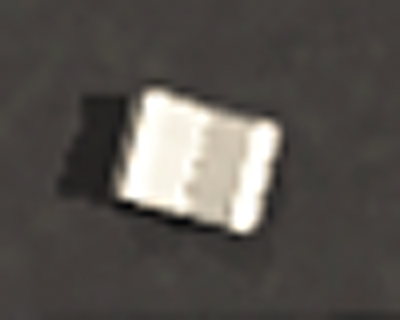

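```bash
python3 -m inch '[{"dx":5.16,"dy":-1.18,"dz":0.5},{"dx":5.16,"dy":-1.18,"dz":0.5},{"dx":5.16,"dy":-1.18,"dz":0.5},{"dx":5.16,"dy":-1.18,"dz":0.5},{"dx":5.16,"dy":-1.18,"dz":0.5},{"dx":5.16,"dy":-1.18,"dz":0.5},{"dx":5.16,"dy":-1.18,"dz":0.5},{"dx":5.16,"dy":-1.18,"dz":0.5},{"wz":-9.4},{"wz":-9.4}]' 0.45 40; python3 -m inch '[{"wz":-9.4},{"wz":-9.4},{"wz":-9.4},{"wz":-9.4},{"wz":-9.4},{"dz":1}]'
python3 - <<'E'
from h import *
s=sense(); print(s["t"],s["tcp_pos"],R.from_quat(s["tool_rot"]).as_matrix(),s["q"])
c=eyes.camera_params("wrist"); im=eyes.snapshot("wrist")[:,:,::-1]
cv2.imwrite("pics/w1.png",im); np.save("c1.npy",c,allow_pickle=True)
for n,P in [("tip",[.594,-.29,.06]),("nose",[.594,-.315,.06]),("collar",[.594,-.38,.06])]: print(n,proj(c,P))
E
```

```text
0.1 [ 0.2575 -0.5689  0.303 ] [[ 0.9111  0.4122 -0.0005]
 [ 0.4122 -0.9111  0.0019]
 [ 0.0003 -0.0019 -1.    ]] [-1.3245  0.5284  1.4338 -0.      1.1814 -0.1785]
tip [[ 107.5958 -546.3596]]
nose [[ 150.991  -516.1799]]
collar [[ 256.9736 -442.4729]]invalid input at $[0]: expected keys dx, dy, dz, wx, wy, wz
invalid input at $[0]: expected keys dx, dy, dz, wx, wy, wz
```

View pics/w1.png

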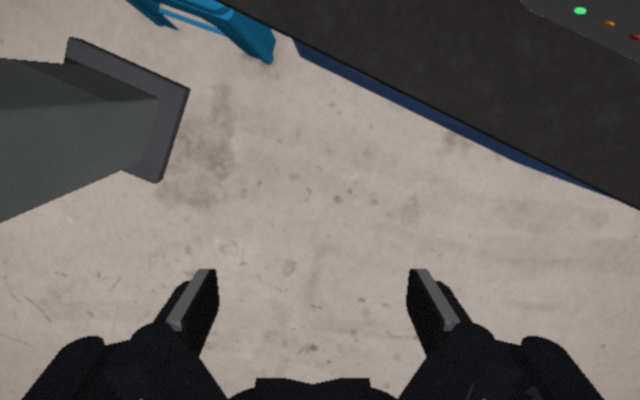

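The picture shows only floor, stool and fingers: the move was refused because every row needs all six keys. I'll resend it.

```bash
python3 -m inch '[{"dx":5.16,"dy":-1.18,"dz":0.5,"wx":0,"wy":0,"wz":0},{"dx":5.16,"dy":-1.18,"dz":0.5,"wx":0,"wy":0,"wz":0},{"dx":5.16,"dy":-1.18,"dz":0.5,"wx":0,"wy":0,"wz":0},{"dx":5.16,"dy":-1.18,"dz":0.5,"wx":0,"wy":0,"wz":0},{"dx":5.16,"dy":-1.18,"dz":0.5,"wx":0,"wy":0,"wz":0},{"dx":5.16,"dy":-1.18,"dz":0.5,"wx":0,"wy":0,"wz":0},{"dx":5.16,"dy":-1.18,"dz":0.5,"wx":0,"wy":0,"wz":0},{"dx":5.16,"dy":-1.18,"dz":0.5,"wx":0,"wy":0,"wz":0},{"dx":0,"dy":0,"dz":0,"wx":0,"wy":0,"wz":-9.4},{"dx":0,"dy":0,"dz":0,"wx":0,"wy":0,"wz":-9.4}]' 0.45 40; python3 -m inch '[{"dx":0,"dy":0,"dz":0,"wx":0,"wy":0,"wz":-9.4},{"dx":0,"dy":0,"dz":0,"wx":0,"wy":0,"wz":-9.4},{"dx":0,"dy":0,"dz":0,"wx":0,"wy":0,"wz":-9.4},{"dx":0,"dy":0,"dz":0,"wx":0,"wy":0,"wz":-9.4},{"dx":0,"dy":0,"dz":0,"wx":0,"wy":0,"wz":-9.4},{"dx":0,"dy":0,"dz":0.5,"wx":0,"wy":0,"wz":0}]'
python3 - <<'E'
from h import *
s=sense(); print(s["t"],s["tcp_pos"],R.from_quat(s["tool_rot"]).as_matrix(),s["q"])
c=eyes.camera_params("wrist"); im=eyes.snapshot("wrist")[:,:,::-1]
cv2.imwrite("pics/w2.png",im); np.save("c2.npy",c,allow_pickle=True)
for n,P in [("tip",[.594,-.29,.06]),("nose",[.594,-.315,.06]),("collar",[.594,-.38,.06])]: print(n,proj(c,P))
E
```

```text
t: 1.4
tcp_pos: [0.5954, -0.3121, 0.2631]
tool_rot: [0.929, 0.371, -0.0, -0.001]
force: [0.7, 0.0, 0.5]
finger_gap: 0.449
gripper_force: 0.0
t: 2.15
tcp_pos: [0.5949, -0.3133, 0.2588]
tool_rot: [0.707, 0.707, 0.0, 0.0]
force: [0.5, 0.1, -0.0]
finger_gap: 0.451
gripper_force: 0.0
2.15 [ 0.5949 -0.3133  0.2588] [[-0.0005  1.      0.0002]
 [ 1.      0.0005 -0.0001]
 [-0.0001  0.0002 -1.    ]] [-0.6507  0.6399  1.3479  0.      1.1535 -0.6512]
tip [[311.0518 165.3868]]
nose [[311.0901 194.0772]]
collar [[311.18   261.4224]]
```

View pics/w2.png

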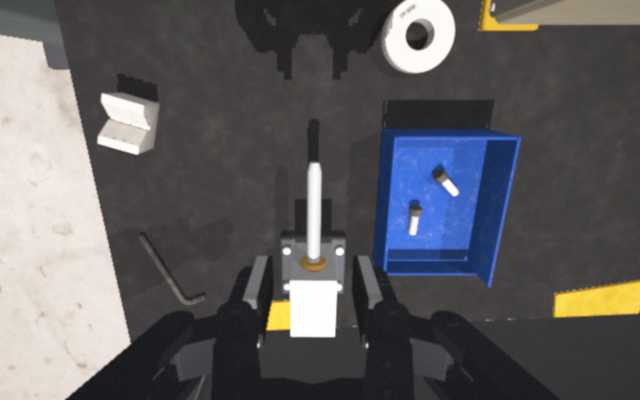

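Pin: tip (315,163), collar front (313,262); sleeve (313,305); bin's near rim at x≈378; V-block around (128,124), its groove valley from (103,123) to (152,130).

Run:
```python
from h import *
c=np.load("c2.npy",allow_pickle=True).item()
for n,u,v,z in [("tip",315,163.5,.059),("collar",313.3,262,.06),("binrim",381,200,.052),("valley L",103,122,.0185),("valley R",152,130,.0185),("topfar L",106,95,.032),("topfar R",158,103,.032),("near L",98,144,.032),("near R",140,153,.032),("slvL",291,281,.084),("slvR",336,281,.084)]: print(n,atz(c,u,v,z))
im=cv2.imread("pics/w2.png"); cv2.imwrite("pics/vb2.png",np.hstack([cv2.resize(im[80:170,80:175],None,fx=5,fy=5,interpolation=2)[:, :], cv2.resize(im[150:270,285:345],(225,450),interpolation=2)]))
```

```text
tip [ 0.5973 -0.2886  0.059 ]
collar [ 0.5959 -0.3806  0.06  ]
binrim [ 0.6559 -0.3231  0.052 ]
valley L [ 0.4033 -0.2589  0.0185]
valley R [ 0.447  -0.2661  0.0185]
topfar L [ 0.4188 -0.235   0.032 ]
topfar R [ 0.4622 -0.2416  0.032 ]
near L [ 0.4031 -0.2768  0.032 ]
near R [ 0.4393 -0.285   0.032 ]
slvL [ 0.5768 -0.3854  0.084 ]
slvR [ 0.6153 -0.3855  0.084 ]
```

View pics/vb2.png

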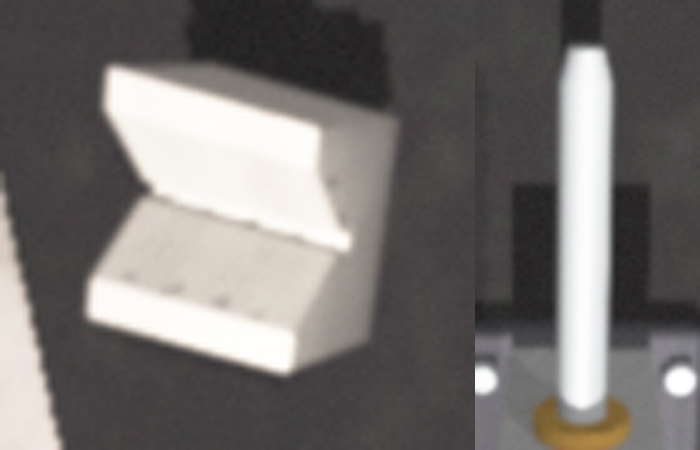

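```bash
python3 -m inch '[{"dx":0,"dy":0.2,"dz":4.86,"wx":0,"wy":0,"wz":0},{"dx":0,"dy":0,"dz":4.86,"wx":0,"wy":0,"wz":0},{"dx":0,"dy":0,"dz":4.86,"wx":0,"wy":0,"wz":0},{"dx":0,"dy":0,"dz":0,"wx":0,"wy":0,"wz":0}]'; python3 -m inch '[{"dx":0,"dy":0,"dz":0,"wx":0,"wy":0,"wz":0},{"dx":0,"dy":0,"dz":0,"wx":0,"wy":0,"wz":0},{"dx":0,"dy":0,"dz":0,"wx":0,"wy":0,"wz":0},{"dx":0,"dy":0,"dz":0,"wx":0,"wy":0,"wz":0}]' 0 60
python3 - <<'E'
from h import *
c=np.load("c2.npy",allow_pickle=True).item()
p=[atz(c,80+u/5,80+v/5,.032) for u,v in[(107,65),(323,127),(86,320),(290,375)]]; p=np.array(p)
print(p,p.mean(0)); 
for a,b in((0,1),(2,3),(2,0),(3,1)): d=p[b]-p[a]; print(np.linalg.norm(d),np.degrees(np.arctan2(d[1],d[0])))
print([atz(c,80+u/5,80+v/5,.0135) for u,v in((152,192),(350,247))])
E
```

```text
t: 2.7
tcp_pos: [0.5941, -0.3113, 0.1083]
tool_rot: [0.707, 0.707, -0.001, -0.005]
force: [1.1, 0.0, -0.1]
finger_gap: 0.45
gripper_force: 0.0
t: 3.2
tcp_pos: [0.5975, -0.3142, 0.1152]
tool_rot: [0.706, 0.708, 0.0, 0.002]
force: [-2.1, -0.8, 5.8]
finger_gap: 0.114
gripper_force: 58.9
[[ 0.4152 -0.2334  0.032 ]
 [ 0.4504 -0.2436  0.032 ]
 [ 0.4024 -0.2768  0.032 ]
 [ 0.4372 -0.2868  0.032 ]] [ 0.4263 -0.2602  0.032 ]
0.036566780876362406 -16.147868969108508
0.036199100191540316 -15.959261889660985
0.04525915450266296 73.51815327204163
0.04514364492306921 73.05036955614464
[array([ 0.4078, -0.2561,  0.0135]), array([ 0.4429, -0.2662,  0.0135])]
```

```bash
python3 -m inch '[{"dx":1,"dy":0,"dz":0,"wx":0,"wy":0,"wz":0},{"dx":1.5,"dy":0,"dz":0,"wx":0,"wy":0,"wz":0},{"dx":1.5,"dy":0,"dz":0,"wx":0,"wy":0,"wz":0}]';python3 -m inch '[{"dx":1.5,"dy":0,"dz":0,"wx":0,"wy":0,"wz":0},{"dx":1.5,"dy":0,"dz":0,"wx":0,"wy":0,"wz":0},{"dx":1.5,"dy":0,"dz":0,"wx":0,"wy":0,"wz":0},{"dx":0,"dy":0,"dz":-1.0,"wx":0,"wy":0,"wz":0},{"dx":0,"dy":0,"dz":-2,"wx":0,"wy":0,"wz":0},{"dx":0,"dy":0,"dz":0,"wx":0,"wy":0,"wz":0}]'
python3 - <<'E'
from h import *
s=sense(); print(s["t"],s["tcp_pos"],s["force"],s["ft_torque"],s["q"])
c=eyes.camera_params("wrist"); im=eyes.snapshot("wrist")[:,:,::-1]
np.save("c3.npy",c,allow_pickle=True); cv2.imwrite("pics/w3.png",im)
t=eyes.snapshot("scene")[:,:,::-1]; ct=eyes.camera_params("scene")
z=s["tcp_pos"][2]-.054
print("pred tip,collar wrist",proj(c,[[s["tcp_pos"][0],s["tcp_pos"][1]+.025,z],[s["tcp_pos"][0],s["tcp_pos"][1]-.065,z]]))
u,v=proj(ct,s["tcp_pos"]-[0,0,.054])[0].astype(int); print(u,v)
cv2.imwrite("pics/s3.png",np.hstack([im[:,130:500],cv2.resize(t[v-50:v+50,u-50:u+50],(400,400),interpolation=2)]))
E
```

```text
t: 3.58
tcp_pos: [0.5967, -0.2717, 0.1129]
tool_rot: [0.706, 0.708, 0.0, -0.0]
force: [-0.1, -0.5, 0.2]
finger_gap: 0.116
gripper_force: 58.3
t: 4.32
tcp_pos: [0.5982, -0.2298, 0.1461]
tool_rot: [0.706, 0.708, 0.001, 0.003]
force: [-0.1, -0.6, -0.9]
finger_gap: 0.115
gripper_force: 58.4
4.325 [ 0.5982 -0.2298  0.1461] [-0.1065 -0.6159 -0.898 ] [0.0457 0.0257 0.071 ] [-0.5408  0.745   1.511  -0.0001  0.8791 -0.5426]
pred tip,collar wrist [[311.7122 239.3153]
 [311.6043 400.3768]]
359 212
```

View pics/s3.png

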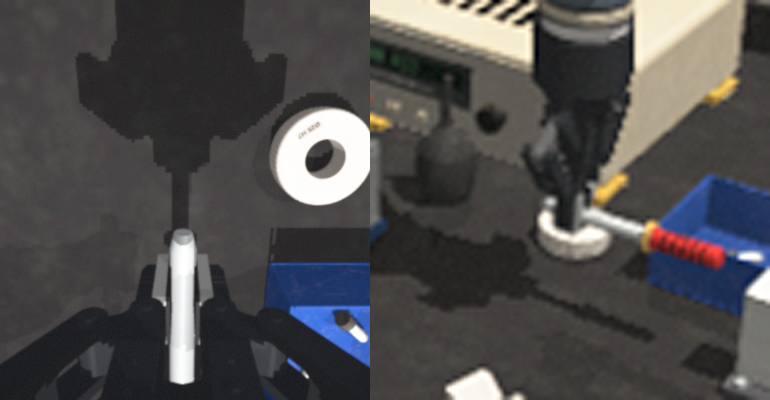

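The pin is out and held. Wrist tip is at (312,232). In the scene view the collar is near (379.5,221.5) and the handle end near (396.5,226.5). Next I'll check pitch.

Run:
```python
from h import *
g=np.array([.5982,-.2298,.0921]); ct=eyes.camera_params("scene"); c=np.load("c3.npy",allow_pickle=True).item()
for off in(0,.004):
  for p in(-6,-3,0,3,6,10):
    d=np.array([0,np.cos(np.radians(p)),np.sin(np.radians(p))])   # p>0: tip up
    b=g+off*d
    print(off,p,proj(c,b+.025*d)[0],proj(ct,[b+.025*d,b-.0675*d,b-.125*d]).ravel())
```

```text
0 -6 [311.6207 236.8588] [352.1734 210.7882 379.0586 217.1978 396.8098 221.4298]
0 -3 [311.6347 237.9764] [352.1665 210.4164 379.0445 218.2295 396.7415 223.3737]
0 0 [311.6488 239.2672] [352.1789 210.0499 378.9749 219.2424 396.5659 225.277 ]
0 3 [311.6631 240.7319] [352.2104 209.6896 378.8501 220.2335 396.2845 227.134 ]
0 6 [311.6775 242.3702] [352.2611 209.3365 378.6708 221.2002 395.8988 228.9393]
0 10 [311.6968 244.823 ] [352.3584 208.8786 378.3481 222.4463 395.226  231.2572]
0.004 -6 [311.6212 227.8428] [351.0545 210.5215 377.8544 216.9107 395.5476 221.1289]
0.004 -3 [311.6375 229.0541] [351.046  210.0907 377.8426 217.8801 395.4844 223.0083]
0.004 0 [311.6541 230.4719] [351.0596 209.666  377.7786 218.832  395.3178 224.8488]
0.004 3 [311.6709 232.0979] [351.0956 209.2484 377.663  219.7637 395.0488 226.645 ]
0.004 6 [311.6879 233.9334] [351.1536 208.839  377.4961 220.6725 394.6792 228.3915]
0.004 10 [311.7108 236.7063] [351.2654 208.3081 377.1952 221.8444 394.0332 230.6345]
```

```bash
python3 -m inch '[{"dx":-0.4,"dy":-4.16,"dz":0,"wx":0,"wy":0,"wz":-7.4},{"dx":0,"dy":0,"dz":0,"wx":0,"wy":0,"wz":7.4},{"dx":-0.4,"dy":-4.16,"dz":0,"wx":0,"wy":0,"wz":0},{"dx":-0.4,"dy":-4.16,"dz":0,"wx":0,"wy":0,"wz":0},{"dx":-0.4,"dy":-4.16,"dz":0,"wx":0,"wy":0,"wz":0},{"dx":-0.4,"dy":-4.16,"dz":0,"wx":0,"wy":0,"wz":0}]'; python3 -m inch '[{"dx":0,"dy":0,"dz":0,"wx":0,"wy":0,"wz":-8.2},{"dx":0,"dy":0,"dz":0,"wx":0,"wy":0,"wz":-8.2},{"dx":0,"dy":0,"dz":0,"wx":0,"wy":0,"wz":-8.2},{"dx":0,"dy":0,"dz":0,"wx":0,"wy":0,"wz":-8.2},{"dx":0,"dy":0,"dz":0,"wx":0,"wy":0,"wz":-8.2},{"dx":0,"dy":0,"dz":0,"wx":0,"wy":0,"wz":-8.2},{"dx":0,"dy":0,"dz":0,"wx":0,"wy":0,"wz":-8.2},{"dx":0,"dy":0,"dz":0,"wx":0,"wy":0,"wz":-8.2},{"dx":0,"dy":0,"dz":0,"wx":0,"wy":0,"wz":-8.2},{"dx":0,"dy":0,"dz":0,"wx":0,"wy":0,"wz":0}]'
cat > st.py <<'E'
from h import *
s=sense(); T=R.from_quat(s["tool_rot"]).as_matrix()
print(round(s["t"],2),"tcp",s["tcp_pos"],"yaw",np.degrees(np.arctan2(T[1,0],T[0,0])),"z",T[:,2],"F",s["force"],"gap",s["finger_gap"])
import sys
if len(sys.argv)>4:
    w=np.array([float(a) for a in sys.argv[1:4]]); yaw=float(sys.argv[4])
    print("to target cm (tool)",T.T@(w-s["tcp_pos"])*100,"wz",-(yaw-np.degrees(np.arctan2(T[1,0],T[0,0]))))
E
python3 st.py .3898 -.2497 .081 163.9
```

```text
t: 5.18
tcp_pos: [0.3873, -0.2491, 0.1431]
tool_rot: [0.706, 0.708, -0.0, 0.0]
force: [-0.6, -1.1, -1.3]
finger_gap: 0.117
gripper_force: 58.7
t: 6.42
tcp_pos: [0.3885, -0.2491, 0.143]
tool_rot: [0.141, 0.99, 0.0, -0.0]
force: [-0.3, 0.9, -0.7]
finger_gap: 0.115
gripper_force: 58.7
6.42 tcp [ 0.3885 -0.2491  0.143 ] yaw 163.81743166348215 z [-0.0002  0.0001 -1.    ] F [-0.3115  0.8714 -0.6826] gap 0.11478036266662676
to target cm (tool) [-0.1392 -0.0266  6.2   ] wz -0.082568336517852
```

```bash
python3 -m inch '[{"dx":-0.14,"dy":-0.03,"dz":2.5,"wx":0,"wy":0,"wz":0},{"dx":0,"dy":0,"dz":2,"wx":0,"wy":0,"wz":0},{"dx":0,"dy":0,"dz":1,"wx":0,"wy":0,"wz":0},{"dx":0,"dy":0,"dz":0.3,"wx":0,"wy":0,"wz":0},{"dx":0,"dy":0,"dz":0,"wx":0,"wy":0,"wz":0},{"dx":0,"dy":0,"dz":0,"wx":0,"wy":0,"wz":0}]'; python3 st.py .3898 -.2497 .081 163.9
python3 -m inch '[{"dx":0,"dy":0,"dz":0.2,"wx":0,"wy":0,"wz":0},{"dx":0,"dy":0,"dz":0,"wx":0,"wy":0,"wz":0}]'; python3 st.py
python3 - <<'E'
from h import *
t=eyes.snapshot("top")[:,:,::-1]; s=eyes.snapshot("scene")[:,:,::-1]
cv2.imwrite("pics/t4.png",np.hstack([cv2.resize(t[230:290,365:425],(390,390),interpolation=2),cv2.resize(s[230:290,305:365],(390,390),interpolation=2)]))
E
```

```text
t: 7.18
tcp_pos: [0.3899, -0.2493, 0.0856]
tool_rot: [0.14, 0.99, -0.0, 0.0]
force: [-0.7, 1.4, -1.2]
finger_gap: 0.116
gripper_force: 58.8
7.17 tcp [ 0.3899 -0.2493  0.0856] yaw 163.93349939100304 z [ 0.0002 -0.0002 -1.    ] F [-0.6725  1.3784 -1.1764] gap 0.11585098933011848
to target cm (tool) [-0.0003 -0.038   0.4562] wz 0.03349939100303345
t: 7.42
tcp_pos: [0.3899, -0.2491, 0.0842]
tool_rot: [0.14, 0.99, -0.0, 0.0]
force: [-0.7, 4.2, 10.7]
finger_gap: 0.116
gripper_force: 59.9
7.42 tcp [ 0.3899 -0.2491  0.0842] yaw 163.93137143539317 z [ 0.0006 -0.0003 -1.    ] F [-0.7153  4.1904 10.6781] gap 0.1161520346870575
```

View pics/t4.png

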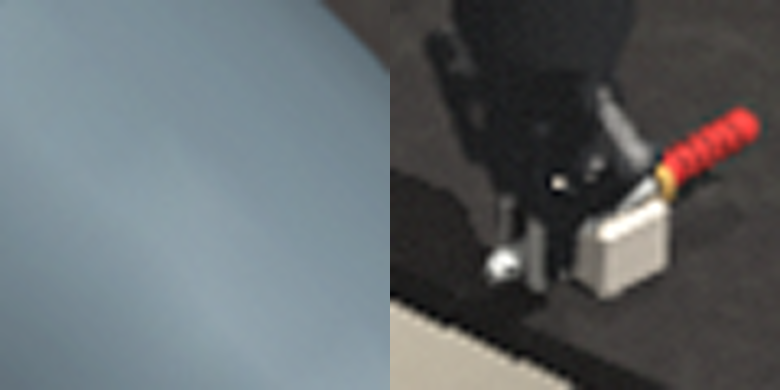

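Top view is hidden by the arm. The scene view shows the shank over the groove, with collar and handle just past the block's far end. There is contact, so I release.

```bash
python3 -m inch '[{"dx":0,"dy":0,"dz":-0.1,"wx":0,"wy":0,"wz":0},{"dx":0,"dy":0,"dz":0,"wx":0,"wy":0,"wz":0},{"dx":0,"dy":0,"dz":0,"wx":0,"wy":0,"wz":0},{"dx":0,"dy":0,"dz":0,"wx":0,"wy":0,"wz":0},{"dx":0,"dy":0,"dz":0,"wx":0,"wy":0,"wz":0}]' 0.4; python3 st.py
python3 -m inch '[{"dx":0,"dy":0,"dz":-3,"wx":0,"wy":0,"wz":0},{"dx":0,"dy":0,"dz":-5,"wx":0,"wy":0,"wz":0},{"dx":-5,"dy":0,"dz":-3,"wx":0,"wy":0,"wz":0},{"dx":-4.5,"dy":0,"dz":0,"wx":0,"wy":0,"wz":0},{"dx":0,"dy":0,"dz":0,"wx":0,"wy":0,"wz":0}]'; python3 st.py
python3 - <<'E'
from h import *
s=sense(); c=eyes.camera_params("wrist"); im=eyes.snapshot("wrist")[:,:,::-1]
np.save("c5.npy",c,allow_pickle=True); cv2.imwrite("pics/w5.png",im)
t=eyes.snapshot("scene")[:,:,::-1];cv2.imwrite("pics/s5.png",t)
h=cv2.cvtColor(np.ascontiguousarray(im),cv2.COLOR_BGR2HSV)
m=((h[...,0]<6)|(h[...,0]>174))&(h[...,1]>150)&(h[...,2]>80)
n,l,st,ce=cv2.connectedComponentsWithStats(m.astype(np.uint8)); i=1+np.argmax(st[1:,4]); print(st[i],ce[i])
y,x=np.nonzero(l==i); (cx,cy),wh,a=cv2.minAreaRect(np.c_[x,y].astype(np.float32)); print(cx,cy,wh,a)
p=cv2.boxPoints(((cx,cy),wh,a)); print([atz(c,*q,.027) for q in p], atz(c,cx,cy,.030))
vx,vy,x0,y0=cv2.fitLine(np.c_[x,y].astype(np.float32),cv2.DIST_L2,0,.01,.01).ravel()
d=atz(c,x0+50*vx,y0+50*vy,.027)-atz(c,x0,y0,.027); print("yaw",np.degrees(np.arctan2(d[1],d[0])))
E
```

```text
t: 8.15
tcp_pos: [0.3899, -0.2495, 0.084]
tool_rot: [0.14, 0.99, 0.0, -0.0]
force: [-0.5, 0.4, 0.5]
finger_gap: 0.399
gripper_force: 0.0
8.15 tcp [ 0.3899 -0.2495  0.084 ] yaw 163.93886757528279 z [-0.0001  0.     -1.    ] F [-0.4729  0.4146  0.5176] gap 0.3993354265375002
t: 8.78
tcp_pos: [0.4844, -0.2773, 0.1951]
tool_rot: [0.139, 0.99, -0.002, 0.003]
force: [0.3, -0.6, 0.6]
finger_gap: 0.401
gripper_force: 0.0
8.78 tcp [ 0.4844 -0.2773  0.1951] yaw 164.02518071662655 z [ 0.0048 -0.0041 -1.    ] F [ 0.3291 -0.586   0.612 ] gap 0.40067518881920766
[ 300  170   24   68 1337] [311.2154 202.2266]
310.9376525878906 203.24688720703125 (21.57305145263672, 67.61553192138672) 2.8624048233032227
[array([ 0.5087, -0.2959,  0.027 ]), array([ 0.4568, -0.2777,  0.027 ]), array([ 0.4619, -0.2626,  0.027 ]), array([ 0.5143, -0.2798,  0.027 ])] [ 0.4834 -0.2783  0.03  ]
yaw 161.57290921702855
```

```bash
python3 st.py .4840 -.2781 .081 161.8
python3 - <<'E'
from h import *
c=np.load("c5.npy",allow_pickle=True).item(); im=cv2.imread("pics/w5.png"); h=cv2.cvtColor(im,cv2.COLOR_BGR2HSV)
m=(h[...,0]>=10)&(h[...,0]<28)&(h[...,1]>110)&(h[...,2]>60)
n,l,st,ce=cv2.connectedComponentsWithStats(m.astype(np.uint8))
for i in range(1,n):
    if st[i,4]>15: print(st[i],ce[i],atz(c,*ce[i],.027))
E
```

```text
8.88 tcp [ 0.4806 -0.275   0.1936] yaw 163.97516536094653 z [-0.0018  0.0014 -1.    ] F [-0.3464 -0.1085 -0.2141] gap 0.3955358387610318
to target cm (tool) [-0.4353 -0.2138 11.254 ] wz 2.1751653609465222
[296 156  34  14 339] [312.7847 163.4572] [ 0.455  -0.2688  0.027 ]
[   4  255  152   97 5351] [ 97.9914 298.6261] [ 0.5176 -0.4775  0.027 ]
```

```bash
python3 -m inch '[{"dx":-0.44,"dy":-0.21,"dz":4,"wx":0,"wy":0,"wz":0},{"dx":0,"dy":0,"dz":4,"wx":0,"wy":0,"wz":2.2},{"dx":0,"dy":0,"dz":2.5,"wx":0,"wy":0,"wz":0},{"dx":0,"dy":0,"dz":0.75,"wx":0,"wy":0,"wz":0},{"dx":0,"dy":0,"dz":0,"wx":0,"wy":0,"wz":0},{"dx":0,"dy":0,"dz":0,"wx":0,"wy":0,"wz":0}]'; python3 st.py .4840 -.2781 .081 161.8
python3 -m inch '[{"dx":0,"dy":0,"dz":0,"wx":0,"wy":0,"wz":0},{"dx":0,"dy":0,"dz":0,"wx":0,"wy":0,"wz":0},{"dx":0,"dy":0,"dz":0,"wx":0,"wy":0,"wz":0},{"dx":0,"dy":0,"dz":0,"wx":0,"wy":0,"wz":0}]' 0 100; python3 st.py
```

```text
t: 9.62
tcp_pos: [0.4851, -0.2793, 0.0826]
tool_rot: [0.159, 0.987, -0.0, 0.001]
force: [0.5, 0.1, -0.6]
finger_gap: 0.401
gripper_force: 0.0
9.62 tcp [ 0.4851 -0.2793  0.0826] yaw 161.73199297712773 z [ 0.0012 -0.0011 -1.    ] F [ 0.5058  0.1367 -0.5875] gap 0.40070090469656217
to target cm (tool) [0.1382 0.0797 0.1626] wz -0.06800702287227978
t: 10.12
tcp_pos: [0.4853, -0.2793, 0.0821]
tool_rot: [0.159, 0.987, -0.0, 0.001]
force: [-0.2, 0.0, 3.5]
finger_gap: 0.142
gripper_force: 97.8
10.12 tcp [ 0.4853 -0.2793  0.0821] yaw 161.7400048893153 z [ 0.0012 -0.001  -1.    ] F [-0.2442  0.0269  3.5272] gap 0.14187259759738544
```

```bash
python3 -m inch '[{"dx":0,"dy":0,"dz":-2,"wx":0,"wy":0,"wz":0},{"dx":0,"dy":0,"dz":-4,"wx":0,"wy":0,"wz":0},{"dx":0,"dy":0,"dz":-5,"wx":0,"wy":0,"wz":4.5},{"dx":0,"dy":0,"dz":-5,"wx":0,"wy":0,"wz":4.5},{"dx":0,"dy":0,"dz":-2,"wx":0,"wy":0,"wz":8.9},{"dx":0,"dy":0,"dz":0,"wx":0,"wy":0,"wz":9},{"dx":0,"dy":0,"dz":0,"wx":0,"wy":0,"wz":9},{"dx":0,"dy":0,"dz":0,"wx":0,"wy":0,"wz":9},{"dx":0,"dy":0,"dz":0,"wx":0,"wy":0,"wz":9},{"dx":0,"dy":0,"dz":0,"wx":0,"wy":0,"wz":9}]'; python3 -m inch '[{"dx":0,"dy":0,"dz":0,"wx":0,"wy":0,"wz":9},{"dx":4.4,"dy":1.2,"dz":0,"wx":0,"wy":0,"wz":0},{"dx":4.4,"dy":1.2,"dz":0,"wx":0,"wy":0,"wz":0},{"dx":4.4,"dy":1.2,"dz":0,"wx":0,"wy":0,"wz":0},{"dx":4.4,"dy":1.2,"dz":0,"wx":0,"wy":0,"wz":0},{"dx":4.4,"dy":1.2,"dz":0,"wx":0,"wy":0,"wz":0},{"dx":0,"dy":0,"dz":0,"wx":0,"wy":0,"wz":0},{"dx":0,"dy":0,"dz":0,"wx":0,"wy":0,"wz":0},{"dx":0,"dy":0,"dz":0,"wx":0,"wy":0,"wz":0}]'
python3 st.py
python3 - <<'E'
from h import *
c=eyes.camera_params("wrist"); im=eyes.snapshot("wrist")[:,:,::-1]
np.save("c6.npy",c,allow_pickle=True); cv2.imwrite("pics/w6.png",im)
s=cv2.imread("pics/s5.png")
cv2.imwrite("pics/v6.png",np.hstack([cv2.resize(im[0:400,100:540],(550,500),interpolation=2),cv2.resize(s[195:245,290:315],(250,500),interpolation=2)]))
print(proj(c,[[.5473-.048,-.048,.096],[.5473+.048,-.048,.096]]), proj(eyes.camera_params("scene"),[[.5253,-.048,.06],[.5693,-.048,.06]]))
E
```

```text
t: 11.38
tcp_pos: [0.4843, -0.2785, 0.2609]
tool_rot: [0.652, 0.758, -0.0, -0.001]
force: [0.3, 0.0, -1.0]
finger_gap: 0.144
gripper_force: 98.1
t: 12.5
tcp_pos: [0.5452, -0.0603, 0.2614]
tool_rot: [0.709, 0.706, -0.0, -0.0]
force: [0.1, 0.4, -0.2]
finger_gap: 0.142
gripper_force: 98.1
12.5 tcp [ 0.5452 -0.0603  0.2614] yaw 89.75323376098626 z [-0.0007 -0.0002 -1.    ] F [ 0.0942  0.4318 -0.1955] gap 0.14214399241314768
[[250.7329 190.2986]
 [379.4573 189.6828]] [[297.3852 213.6787]
 [305.4214 207.9251]]
```

View pics/v6.png

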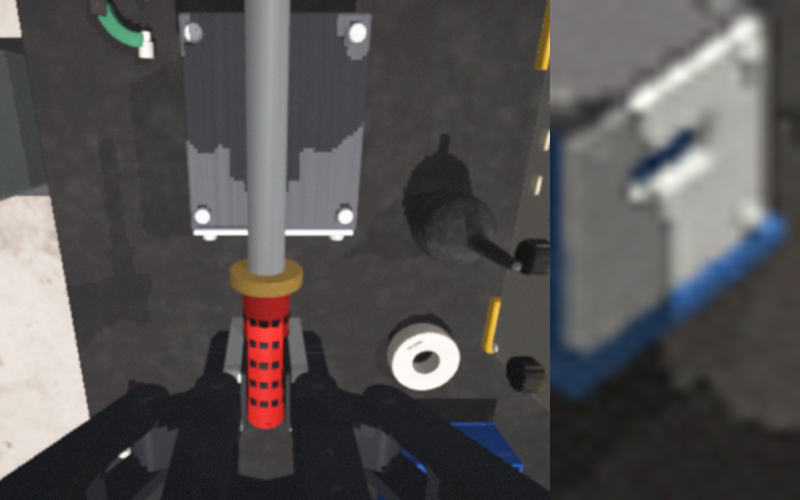

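Wrist view: the pin is straight in the jaws, with the collar at px (313,214). The housing plate's top edge runs from (254,188) to (383,189). The scene crop shows the slot centred near (302.2,211.5). Last check before insertion is pin pitch, taken from the shank's apparent width.

Run:
```python
from h import *
from scipy.optimize import least_squares
c=np.load("c6.npy",allow_pickle=True).item(); im=cv2.imread("pics/w6.png"); g=cv2.GaussianBlur(im,(1,5),0).astype(float).sum(2)
for r in(20,150): print(g[r,285:345].astype(int))
rows=np.arange(5,195,3); L=[];Rr=[];ok=[]
for r in rows:
    d=np.gradient(g[r]); 
    def sub(i,s):
        a,b,e=s*d[i-1],s*d[i],s*d[i+1]; q=a-2*b+e
        return i+0.5*(a-e)/q if q else i
    l=288+np.argmax(d[288:308]); rr=318+np.argmin(d[318:338]); L.append(sub(l,1));Rr.append(sub(rr,-1))
L=np.array(L);Rr=np.array(Rr); w=Rr-L; med=np.polyfit(rows,w,1); 
for _ in range(4):
    k=abs(w-np.polyval(med,rows))<1; med=np.polyfit(rows[k],w[k],1)
print(k.sum(),med,"w at 0,190",np.polyval(med,[0,190]))
cen=np.polyfit(rows[k],((L+Rr)/2)[k],1); print("centre",np.polyval(cen,[0,190]))
for p in(-6,-3,0,3):
    for z0 in(.2064,):
        d=np.array([0,np.cos(np.radians(p)),np.sin(np.radians(p))]); t=np.linspace(.03,.12,40)
        P=np.array([.5452,-.0603,z0])+t[:,None]*d
        a=proj(c,P-[.006,0,0]);b=proj(c,P+[.006,0,0]); print(p,np.interp([190,0],a[::-1,1][::-1] if a[0,1]<a[-1,1] else a[::-1,1],(b-a)[::-1,0] if a[0,1]>a[-1,1] else (b-a)[:,0])[::-1])
```

```text
[216 209 209 209 211 211 209 207 208 210 230 271 294 311 323 332 344 357
 366 375 387 395 406 416 425 439 447 454 466 478 486 494 495 489 482 470
 466 463 451 445 442 440 438 433 416 388 321 243 214 213 208 210 212 213
 213 208 211 210 213 214]
[373 381 381 382 373 370 369 375 374 363 326 253 250 300 327 337 351 364
 377 391 402 413 421 435 441 449 451 462 470 470 472 466 463 459 458 457
 455 452 453 451 447 441 423 363 278 285 349 371 377 385 389 385 379 379
 380 376 373 370 375 386]
52 [-0.0359 36.2447] w at 0,190 [36.2447 29.4291]
centre [313.4786 312.743 ]
-6 [32.9337 29.0551]
-3 [34.4589 29.5804]
0 [36.0833 30.14  ]
3 [37.827  30.7406]
```

Run:
```python
from h import *
c=np.load("c6.npy",allow_pickle=True).item(); im=cv2.imread("pics/w6.png"); g=cv2.GaussianBlur(im,(1,5),0).astype(float).sum(2)
rows=np.arange(3,185,2); w=[]
for r in rows:
    # threshold crossing at mid level between background and local rim (dark bg rows only)
    bl,br=np.median(g[r,285:293]),np.median(g[r,335:343]); 
    x=np.arange(640); tl,tr=(bl+300)/2,(br+420)/2
    i=next((i for i in range(290,312) if g[r,i]>tl),None); j=next((j for j in range(336,315,-1) if g[r,j]>tr),None)
    w.append(np.nan if bl>260 or br>260 or i is None or j is None or g[r,i]==g[r,i-1] else (j+(g[r,j]-tr)/(g[r,j]-g[r,j+1]))-(i-(g[r,i]-tl)/(g[r,i]-g[r,i-1])))
w=np.array(w); k=np.isfinite(w); print(k.sum(),rows[k].min(),rows[k].max())
def model(p,rs):
    d=np.array([0,np.cos(np.radians(p)),np.sin(np.radians(p))]); t=np.linspace(.02,.13,80)
    P=np.array([.5452,-.0603,.2064])+t[:,None]*d; a=proj(c,P-[.006,0,0]);b=proj(c,P+[.006,0,0]); o=np.argsort(a[:,1])
    return np.interp(rs,a[o,1],(b-a)[o,0])
for p in range(-5,6):
    e=w[k]-model(p,rows[k]); m=np.median(e); e2=e-m; q=abs(e2)<1; print(p,round(m,2),round(e2[q].std(),3),q.sum(), np.polyfit(rows[k][q],e2[q],1)[0].round(4))
```

```text
70 3 141
-5 2.1 0.42 67 -0.0102
-4 1.73 0.394 70 -0.009
-3 1.33 0.329 70 -0.0072
-2 0.9 0.266 70 -0.0054
-1 0.5 0.208 70 -0.0035
0 0.06 0.165 70 -0.0016
1 -0.37 0.153 70 0.0003
2 -0.8 0.179 70 0.0023
3 -1.22 0.234 70 0.0044
4 -1.66 0.304 70 0.0065
5 -2.11 0.382 70 0.0087
```

```bash
python3 st.py .549 -.19 .1145 89 >/dev/null; python3 -m inch '[{"dx":-4.3,"dy":0.38,"dz":0,"wx":0,"wy":0,"wz":0.75},{"dx":-4.3,"dy":0,"dz":0,"wx":0,"wy":0,"wz":0},{"dx":-4.3,"dy":0,"dz":0,"wx":0,"wy":0,"wz":0},{"dx":0,"dy":0,"dz":5,"wx":0,"wy":0,"wz":0},{"dx":0,"dy":0,"dz":5,"wx":0,"wy":0,"wz":0},{"dx":0,"dy":0,"dz":3,"wx":0,"wy":0,"wz":0},{"dx":0,"dy":0,"dz":1.7,"wx":0,"wy":0,"wz":0},{"dx":0,"dy":0,"dz":0,"wx":0,"wy":0,"wz":0},{"dx":0,"dy":0,"dz":0,"wx":0,"wy":0,"wz":0},{"dx":0,"dy":0,"dz":0,"wx":0,"wy":0,"wz":0}]'; python3 st.py .549 -.19 .1145 89
```

```text
t: 13.8
tcp_pos: [0.5486, -0.1885, 0.1161]
tool_rot: [0.713, 0.702, 0.0, 0.001]
force: [0.2, 0.2, -0.3]
finger_gap: 0.141
gripper_force: 98.1
13.8 tcp [ 0.5486 -0.1885  0.1161] yaw 89.09623405229658 z [ 0.0026 -0.0015 -1.    ] F [ 0.2355  0.1723 -0.345 ] gap 0.1408928065848523
to target cm (tool) [-0.1454  0.0431  0.1584] wz 0.09623405229658033
```

```bash
python3 -m inch '[{"dx":1.0,"dy":0.04,"dz":0.1,"wx":0,"wy":0,"wz":0},{"dx":0.7,"dy":0,"dz":0,"wx":0,"wy":0,"wz":0},{"dx":0.4,"dy":0,"dz":0,"wx":0,"wy":0,"wz":0},{"dx":0.3,"dy":0,"dz":0,"wx":0,"wy":0,"wz":0},{"dx":0,"dy":0,"dz":0,"wx":0,"wy":0,"wz":0}]'; python3 st.py
```

```text
t: 14.42
tcp_pos: [0.5486, -0.1639, 0.1136]
tool_rot: [0.713, 0.702, -0.0, -0.0]
force: [-0.2, -0.0, -0.1]
finger_gap: 0.142
gripper_force: 98.1
14.43 tcp [ 0.5486 -0.1639  0.1136] yaw 89.11653874734809 z [-0.0001  0.     -1.    ] F [-0.1928 -0.0447 -0.0586] gap 0.1423616744538428
```

```bash
python3 -m inch '[{"dx":0.7,"dy":0,"dz":-0.05,"wx":0,"wy":0,"wz":0},{"dx":0.7,"dy":0,"dz":0,"wx":0,"wy":0,"wz":0},{"dx":0.7,"dy":0,"dz":0,"wx":0,"wy":0,"wz":0},{"dx":0.3,"dy":0,"dz":0,"wx":0,"wy":0,"wz":0},{"dx":0,"dy":0,"dz":0,"wx":0,"wy":0,"wz":0}]'; python3 st.py; python3 -m inch '[{"dx":0.5,"dy":0,"dz":0,"wx":0,"wy":0,"wz":0},{"dx":0.3,"dy":0,"dz":0,"wx":0,"wy":0,"wz":0},{"dx":0,"dy":0,"dz":0,"wx":0,"wy":0,"wz":0},{"dx":0,"dy":0,"dz":0,"wx":0,"wy":0,"wz":0}]'; python3 st.py
```

```text
t: 15.05
tcp_pos: [0.5489, -0.1398, 0.1141]
tool_rot: [0.713, 0.702, -0.0, -0.0]
force: [0.1, -0.5, -0.7]
finger_gap: 0.141
gripper_force: 98.1
15.05 tcp [ 0.5489 -0.1398  0.1141] yaw 89.12049804470975 z [-0.0001  0.     -1.    ] F [ 0.141  -0.5392 -0.7006] gap 0.1413945790709694
t: 15.55
tcp_pos: [0.5491, -0.1322, 0.1141]
tool_rot: [0.713, 0.701, 0.0, 0.0]
force: [-0.7, 0.1, -0.5]
finger_gap: 0.141
gripper_force: 98.1
15.55 tcp [ 0.5491 -0.1322  0.1141] yaw 89.09089892395058 z [ 0.0002 -0.0001 -1.    ] F [-0.7182  0.0927 -0.5193] gap 0.14110455093810664
```

```bash
python3 -m inch '[{"dx":0.3,"dy":0,"dz":0,"wx":0,"wy":0,"wz":0},{"dx":0.3,"dy":0,"dz":0,"wx":0,"wy":0,"wz":0},{"dx":0,"dy":0,"dz":0,"wx":0,"wy":0,"wz":0},{"dx":0,"dy":0,"dz":0,"wx":0,"wy":0,"wz":0}]'; python3 -m inch '[{"dx":0.2,"dy":0,"dz":0,"wx":0,"wy":0,"wz":0},{"dx":0.2,"dy":0,"dz":0,"wx":0,"wy":0,"wz":0},{"dx":0,"dy":0,"dz":0,"wx":0,"wy":0,"wz":0},{"dx":0,"dy":0,"dz":0,"wx":0,"wy":0,"wz":0}]'; python3 st.py
```

```text
t: 16.05
tcp_pos: [0.5492, -0.1261, 0.1141]
tool_rot: [0.713, 0.702, -0.0, 0.0]
force: [-0.4, 0.4, -1.1]
finger_gap: 0.141
gripper_force: 98.5
t: 16.55
tcp_pos: [0.5495, -0.1221, 0.1142]
tool_rot: [0.713, 0.701, 0.0, 0.0]
force: [1.1, 0.4, 0.8]
finger_gap: 0.142
gripper_force: 98.5
16.55 tcp [ 0.5495 -0.1221  0.1142] yaw 89.06926894845154 z [ 0.0007 -0.     -1.    ] F [1.0791 0.3799 0.8063] gap 0.14166591928871627
```

```bash
for i in 1; do python3 -m inch '[{"dx":0.2,"dy":0,"dz":0,"wx":0,"wy":0,"wz":0},{"dx":0.1,"dy":0,"dz":0,"wx":0,"wy":0,"wz":0},{"dx":0,"dy":0,"dz":0,"wx":0,"wy":0,"wz":0},{"dx":0,"dy":0,"dz":0,"wx":0,"wy":0,"wz":0}]'; done; python3 st.py;  python3 -m inch '[{"dx":0.2,"dy":0,"dz":0,"wx":0,"wy":0,"wz":0},{"dx":0.1,"dy":0,"dz":0,"wx":0,"wy":0,"wz":0},{"dx":0,"dy":0,"dz":0,"wx":0,"wy":0,"wz":0},{"dx":0,"dy":0,"dz":0,"wx":0,"wy":0,"wz":0}]'; python3 st.py
```

```text
t: 17.05
tcp_pos: [0.5496, -0.1192, 0.1142]
tool_rot: [0.713, 0.701, 0.0, 0.0]
force: [1.7, -1.0, -1.4]
finger_gap: 0.143
gripper_force: 98.6
17.05 tcp [ 0.5496 -0.1192  0.1142] yaw 89.06850924604409 z [ 0.0008 -0.0001 -1.    ] F [ 1.6643 -0.9718 -1.371 ] gap 0.14253803487217667
t: 17.55
tcp_pos: [0.5495, -0.1161, 0.1141]
tool_rot: [0.713, 0.701, 0.0, 0.0]
force: [2.3, -0.5, -0.8]
finger_gap: 0.139
gripper_force: 98.7
17.55 tcp [ 0.5495 -0.1161  0.1141] yaw 89.07337096556746 z [ 0.0004  0.     -1.    ] F [ 2.3323 -0.4659 -0.8296] gap 0.13875713670286755
```

```bash
python3 -m inch '[{"dx":0,"dy":0.1,"dz":0,"wx":0,"wy":0,"wz":0},{"dx":0.2,"dy":0,"dz":0,"wx":0,"wy":0,"wz":0},{"dx":0,"dy":0,"dz":0,"wx":0,"wy":0,"wz":0},{"dx":0,"dy":0,"dz":0,"wx":0,"wy":0,"wz":0}]';  python3 -m inch '[{"dx":0.2,"dy":0,"dz":0,"wx":0,"wy":0,"wz":0},{"dx":0.2,"dy":0,"dz":0,"wx":0,"wy":0,"wz":0},{"dx":0,"dy":0,"dz":0,"wx":0,"wy":0,"wz":0},{"dx":0,"dy":0,"dz":0,"wx":0,"wy":0,"wz":0}]'; python3 st.py
```

```text
t: 18.05
tcp_pos: [0.5499, -0.1138, 0.114]
tool_rot: [0.713, 0.702, -0.0, -0.001]
force: [0.8, 0.2, -0.3]
finger_gap: 0.141
gripper_force: 98.7
t: 18.55
tcp_pos: [0.5502, -0.1099, 0.1141]
tool_rot: [0.713, 0.701, -0.0, -0.0]
force: [0.3, 0.5, -0.4]
finger_gap: 0.141
gripper_force: 98.6
18.55 tcp [ 0.5502 -0.1099  0.1141] yaw 89.09310458348763 z [-0.0005  0.0005 -1.    ] F [ 0.2918  0.4897 -0.434 ] gap 0.14106227951689101
```

```bash
python3 -m inch '[{"dx":0.4,"dy":0,"dz":0,"wx":0,"wy":0,"wz":0},{"dx":0.4,"dy":0,"dz":0,"wx":0,"wy":0,"wz":0},{"dx":0.2,"dy":0,"dz":0,"wx":0,"wy":0,"wz":0},{"dx":0,"dy":0,"dz":0,"wx":0,"wy":0,"wz":0},{"dx":0,"dy":0,"dz":0,"wx":0,"wy":0,"wz":0}]'; python3 st.py; python3 -m inch '[{"dx":0.4,"dy":0,"dz":0,"wx":0,"wy":0,"wz":0},{"dx":0.4,"dy":0,"dz":0,"wx":0,"wy":0,"wz":0},{"dx":0.2,"dy":0,"dz":0,"wx":0,"wy":0,"wz":0},{"dx":0,"dy":0,"dz":0,"wx":0,"wy":0,"wz":0},{"dx":0,"dy":0,"dz":0,"wx":0,"wy":0,"wz":0}]'; python3 st.py
```

```text
t: 19.18
tcp_pos: [0.5506, -0.0999, 0.1141]
tool_rot: [0.713, 0.701, 0.0, -0.0]
force: [0.4, 0.8, 1.3]
finger_gap: 0.141
gripper_force: 98.7
19.18 tcp [ 0.5506 -0.0999  0.1141] yaw 89.07686357598504 z [-0.0001  0.0005 -1.    ] F [0.4117 0.7744 1.2654] gap 0.14104735928874268
t: 19.8
tcp_pos: [0.5508, -0.09, 0.1142]
tool_rot: [0.713, 0.701, 0.0, -0.0]
force: [1.1, -1.3, 2.4]
finger_gap: 0.14
gripper_force: 98.8
19.8 tcp [ 0.5508 -0.09    0.1142] yaw 89.07421371372098 z [ 0.0002  0.0003 -1.    ] F [ 1.1485 -1.3267  2.3783] gap 0.14024164280772042
```

```bash
python3 -m inch '[{"dx":0.3,"dy":0,"dz":-0.03,"wx":0,"wy":0,"wz":0},{"dx":0.2,"dy":0,"dz":0,"wx":0,"wy":0,"wz":0},{"dx":0,"dy":0,"dz":0,"wx":0,"wy":0,"wz":0},{"dx":0,"dy":0,"dz":0,"wx":0,"wy":0,"wz":0}]'; python3 -m inch '[{"dx":0.2,"dy":0,"dz":0,"wx":0,"wy":0,"wz":0},{"dx":0,"dy":0,"dz":0,"wx":0,"wy":0,"wz":0},{"dx":0,"dy":0,"dz":0,"wx":0,"wy":0,"wz":0}]'; python3 st.py
```

```text
t: 20.3
tcp_pos: [0.5509, -0.0851, 0.1144]
tool_rot: [0.713, 0.701, 0.0, 0.0]
force: [1.3, -0.8, 2.5]
finger_gap: 0.143
gripper_force: 98.8
t: 20.68
tcp_pos: [0.5509, -0.0832, 0.1145]
tool_rot: [0.713, 0.701, 0.0, 0.0]
force: [1.0, -1.8, 2.8]
finger_gap: 0.141
gripper_force: 98.9
20.68 tcp [ 0.5509 -0.0832  0.1145] yaw 89.08813256319164 z [ 0.0003 -0.0001 -1.    ] F [ 1.0375 -1.8313  2.8059] gap 0.14081056966455435
```

```bash
python3 -m inch '[{"dx":0.15,"dy":0,"dz":0,"wx":0,"wy":0,"wz":0},{"dx":0,"dy":0,"dz":0,"wx":0,"wy":0,"wz":0},{"dx":0,"dy":0,"dz":0,"wx":0,"wy":0,"wz":0}]'; python3 st.py
```

```text
t: 21.05
tcp_pos: [0.5511, -0.083, 0.1146]
tool_rot: [0.712, 0.702, -0.001, 0.001]
force: [-0.6, -6.7, 2.3]
finger_gap: 0.141
gripper_force: 98.9
21.05 tcp [ 0.5511 -0.083   0.1146] yaw 89.14295585708797 z [ 0.0004 -0.0021 -1.    ] F [-0.6067 -6.7417  2.2743] gap 0.14145747895528152
```

```bash
python3 -m inch '[{"dx":0.15,"dy":0,"dz":0,"wx":0,"wy":0,"wz":0},{"dx":0,"dy":0,"dz":0,"wx":0,"wy":0,"wz":0},{"dx":0,"dy":0,"dz":0,"wx":0,"wy":0,"wz":0}]'; python3 st.py
python3 - <<'E'
from h import *
c=eyes.camera_params("wrist"); im=np.ascontiguousarray(eyes.snapshot("wrist")[:,:,::-1]); cv2.imwrite("pics/w8.png",im)
h=cv2.cvtColor(im,cv2.COLOR_BGR2HSV); m=(h[...,0]>=10)&(h[...,0]<28)&(h[...,1]>110)&(h[...,2]>60)
n,l,st,ce=cv2.connectedComponentsWithStats(m.astype(np.uint8))
for i in range(1,n):
    if st[i,4]>15: print(st[i],ce[i])
print("plate top edge", proj(c,[.55,-.047,.096])); 
for y in(-.05,-.047,-.044): print(y,proj(c,[.55,y,.072]),proj(c,[.55,y-.005,.072]))
print(im[50:200:2,300].sum(1), im[50:200:2,250].sum(1))
E
```

```text
t: 21.42
tcp_pos: [0.5511, -0.0827, 0.1146]
tool_rot: [0.712, 0.702, -0.001, 0.002]
force: [-2.3, -11.6, 1.6]
finger_gap: 0.142
gripper_force: 99.0
21.43 tcp [ 0.5511 -0.0827  0.1146] yaw 89.19007376974768 z [ 0.0005 -0.004  -1.    ] F [ -2.3425 -11.62     1.6382] gap 0.14238920516391354
[ 586  298   46   74 1825] [607.1578 333.1156]
plate top edge [[307.0398 258.265 ]]
-0.05 [[308.0549 233.9053]] [[308.3037 245.8611]]
-0.047 [[307.9024 226.5774]] [[308.1552 238.7257]]
-0.044 [[307.7474 219.1302]] [[308.0043 231.4757]]
[232 232 228 232 230 229 234 233 230 229 228 234 230 232 232 237 228 239
 238 239 238 236 236 232 238 236 231 236 236 242 244 244 232 239 238 236
 236 244 237 245 244 242 234 238 239 240 239 244 241 236 241 235 242 243
 234 241 239 237 235 231 242 234 236 234 238 239 244 240 247 241 234 239
 242 238 232] [238 242 241 236 238 236 242 238 241 247 238 242 241 246 239 238 242 243
 243 239 241 242 242 248 240 243 239 245 240 242 235 245 236 244 241 247
 242 240 239 238 248 243 245 243 244 243 249 248 242 243 246 241 240 242
 241 236 244 242 244 239 236 239 236 235 238 243 241 245 243 240 236 248
 235 232 236]
```

```bash
python3 -m inch '[{"dx":-0.25,"dy":0,"dz":0,"wx":0,"wy":0,"wz":0},{"dx":0,"dy":0,"dz":0,"wx":0,"wy":0,"wz":0},{"dx":0,"dy":0,"dz":0,"wx":0,"wy":0,"wz":0},{"dx":0,"dy":0,"dz":0,"wx":0,"wy":0,"wz":0},{"dx":0,"dy":0,"dz":0,"wx":0,"wy":0,"wz":0}]' 0.3; python3 st.py; python3 -m inch '[{"dx":0,"dy":0,"dz":-3,"wx":0,"wy":0,"wz":0},{"dx":0,"dy":0,"dz":-5,"wx":0,"wy":0,"wz":0},{"dx":-5,"dy":0,"dz":-3,"wx":0,"wy":0,"wz":0},{"dx":0,"dy":0,"dz":0,"wx":0,"wy":0,"wz":0},{"dx":0,"dy":0,"dz":0,"wx":0,"wy":0,"wz":0},{"dx":0,"dy":0,"dz":0,"wx":0,"wy":0,"wz":0}]'
cat > chk.py <<'E'
from h import *
for nm,K in(("wrist",1),("scene",1)):
    c=eyes.camera_params(nm); im=np.ascontiguousarray(eyes.snapshot(nm)[:,:,::-1]); cv2.imwrite(f"pics/e_{nm}.png",im)
    h=cv2.cvtColor(im,cv2.COLOR_BGR2HSV)
    red=((h[...,0]<6)|(h[...,0]>174))&(h[...,1]>150)&(h[...,2]>80); br=(h[...,0]>=10)&(h[...,0]<28)&(h[...,1]>110)&(h[...,2]>60)
    for t,m in(("red",red),("brass",br)):
        n,l,st,ce=cv2.connectedComponentsWithStats(m.astype(np.uint8))
        for i in range(1,n):
            if st[i,4]>8 and np.linalg.norm(ce[i]-proj(c,[.55,-.07,.06])[0])<90:
                print(nm,t,st[i],ce[i],atz(c,*ce[i],.065 if t=="red" else .07) if nm=="wrist" else "")
    print(nm,"pred handle,collar mid",proj(c,[[.5503,-.079,.06],[.5508,-.0495,.06]]).ravel())
    if nm=="wrist":
        for u in (270,285,340,355): 
            col=im[:,u].astype(int).sum(1); k=np.where(col>520)[0]; print(u,k[:3],k[-3:])
E
python3 chk.py; python3 st.py
```

```text
t: 22.1
tcp_pos: [0.5508, -0.0824, 0.1143]
tool_rot: [0.713, 0.702, -0.0, -0.0]
force: [-0.2, 0.6, 0.4]
finger_gap: 0.306
gripper_force: 0.0
22.1 tcp [ 0.5508 -0.0824  0.1143] yaw 89.11204156486515 z [-0.0002  0.0002 -1.    ] F [-0.1893  0.5924  0.3973] gap 0.3062473199921075
t: 22.85
tcp_pos: [0.5492, -0.1315, 0.2232]
tool_rot: [0.712, 0.702, -0.0, -0.002]
force: [0.0, 0.7, 0.0]
finger_gap: 0.298
gripper_force: 0.0
wrist red [ 303   98   24   81 1666] [314.4562 137.4718] [ 0.5511 -0.0791  0.065 ]
wrist brass [298  90  36   9 262] [315.5229  93.6336] [ 0.5521 -0.0504  0.07  ]
wrist pred handle,collar mid [313.3494 136.3369 313.4478  91.9402]
270 [] []
285 [] []
340 [] []
355 [] []
scene red [303 210  16  10  72] [311.0556 214.1667] 
scene brass [288 183   9   6  31] [292.2258 185.4839] 
scene brass [300 188  14   7  51] [306.4314 190.9608] 
scene brass [240 205  21   9  96] [250.5104 209.3125] 
scene brass [354 205  19   9  80] [363.0875 208.8875] 
scene brass [301 209   3   6   9] [301.8889 211.4444] 
scene pred handle,collar mid [309.8847 213.2715 302.4639 210.4516]
22.95 tcp [ 0.5495 -0.1315  0.2233] yaw 89.15332371305948 z [-0.0025  0.0013 -1.    ] F [ 1.3035 -0.2962  0.7425] gap 0.2978021793092121
```

Run:
```python
from h import *
im=cv2.imread("pics/e_wrist.png")
for u in(270,306,313,320,350): print(u,[(r,*im[r,u]) if u==313 else (r,int(im[r,u].astype(int).sum())) for r in range(70,104,2)])
c=eyes.camera_params("wrist")
print([ (y,z,proj(c,[.55,y,z])[0,1].round(1)) for y in(-.049,-.047,-.045) for z in(.096,.072)])
```

```text
270 [(70, 218), (72, 219), (74, 217), (76, 219), (78, 211), (80, 191), (82, 296), (84, 470), (86, 492), (88, 495), (90, 407), (92, 371), (94, 261), (96, 191), (98, 184), (100, 181), (102, 178)]
306 [(70, 209), (72, 228), (74, 221), (76, 223), (78, 208), (80, 194), (82, 332), (84, 479), (86, 507), (88, 462), (90, 300), (92, 288), (94, 282), (96, 265), (98, 239), (100, 271), (102, 280)]
313 [(70, np.uint8(79), np.uint8(74), np.uint8(75)), (72, np.uint8(79), np.uint8(76), np.uint8(77)), (74, np.uint8(78), np.uint8(73), np.uint8(74)), (76, np.uint8(78), np.uint8(73), np.uint8(74)), (78, np.uint8(73), np.uint8(69), np.uint8(69)), (80, np.uint8(69), np.uint8(66), np.uint8(68)), (82, np.uint8(120), np.uint8(119), np.uint8(117)), (84, np.uint8(161), np.uint8(161), np.uint8(159)), (86, np.uint8(169), np.uint8(167), np.uint8(166)), (88, np.uint8(153), np.uint8(156), np.uint8(156)), (90, np.uint8(71), np.uint8(108), np.uint8(129)), (92, np.uint8(55), np.uint8(104), np.uint8(131)), (94, np.uint8(54), np.uint8(102), np.uint8(129)), (96, np.uint8(51), np.uint8(96), np.uint8(128)), (98, np.uint8(35), np.uint8(54), np.uint8(123)), (100, np.uint8(35), np.uint8(36), np.uint8(153)), (102, np.uint8(51), np.uint8(58), np.uint8(246))]
320 [(70, 216), (72, 225), (74, 224), (76, 215), (78, 210), (80, 198), (82, 395), (84, 498), (86, 505), (88, 471), (90, 313), (92, 286), (94, 274), (96, 273), (98, 209), (100, 169), (102, 227)]
350 [(70, 230), (72, 232), (74, 234), (76, 231), (78, 207), (80, 213), (82, 410), (84, 502), (86, 507), (88, 471), (90, 356), (92, 314), (94, 197), (96, 182), (98, 173), (100, 184), (102, 191)]
[(-0.049, 0.096, np.float64(91.7)), (-0.049, 0.072, np.float64(91.2)), (-0.047, 0.096, np.float64(88.0)), (-0.047, 0.072, np.float64(87.8)), (-0.045, 0.096, np.float64(84.2)), (-0.045, 0.072, np.float64(84.5))]
```

```bash
python3 -c "
from station import workorder; print(workorder.sign_off())"
```

```text
the job is handed in; nothing more can be done
None
```

The job is handed in: the pin sits through the slot and the hidden hole with its collar flush on the front plate (checked in the wrist image), released and clear of the arm, though the sign-off gave no pass/fail verdict.

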